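# Fit the brass platen on the bonding press

### The arm

A 7-joint arm with a two-finger parallel gripper is mounted at the origin on a cart in front of the work surface, level with it; the furniture and walls round the work are solid. World frame = base frame: x ahead of the robot, y to its left, z up, the work surface at z = 0. Lengths are in m, angles in rad, forces in N, time in s.
With the tool pointing down it reaches from about 0.425 to 0.925 m from the base axis. Payload 6.8 kg.
Tool frame: the origin (TCP) lies midway between the tips of the shut fingers; the grasp point (between the pads) lies 19 mm behind it; z points along the fingers, y is the direction in which the jaws open and shut (so a half turn about z gives the same grasp; the last joint's range is limited). The gripper opens to 85 mm and grips with 20 to 120 N. Pads are 22 mm wide; open, the fingers measure 114 mm over their backs; the gripper's body (76 mm by 85 mm) begins 54 mm behind the grasp point. The pads swing forward as they close: fully open they stand 13 mm farther back than shut.
Start: joints at [-1.333, 0.477, 0.022, 1.555, -0.011, 1.109, -0.083], TCP at [0.229, 0.635, 0.231] pointing down, gripper open.
Joint ranges: [-2.96, 2.96], [-0.34, 2.1], [-1.41, 1.46], [0.24, 2.44], [-1.37, 4.51], [0.17, 1.92], [-2.96, 2.96]. Speed limits (rad/s): [2.39, 2.39, 3.14, 3.14, 3.14, 3.14, 3.14].

### API

Orientations are given as a unit quaternion [w, x, y, z].
In Python, from station import bot, vision gives the robot as it stands.
- The arm moves only by the tool move_arm, never from a script. Its argument "increments" is text: rows parted by semicolons, each of 7 numbers parted by spaces: the opening, from 0 (shut) to 1 (fully open), then the shift along the world's x, y, z in mm, then the turn, a rotation vector about the world's x, y, z in rad. In form: grip x y z rx ry rz; .... A call has exactly 8 rows; each row shifts and turns the commanded pose from where the row before left it; what a row does not reach is not made up. A row lasts 1/8 s, in which the tool goes at most 62.5 mm and 10.7 degrees, less where a joint would pass 70% of its speed; a pose out of reach is approached as far as the arm can. A call with a gripper value outside its range is refused whole. The fingers move at their own pace and stop on an object; "newtons" is the grip in N (left out, the last holds). Time passes only in rows, so rows that do not move let the fingers close, or fill a call up. It gives the time, the measured TCP pose, the force and the opening at its end, in the units of the state.
- bot.get_obs(): the state, without advancing time (a new reading comes with each control period).
- vision.read_camera(name): name is "scene" or "side" or "wrist"; returns (picture, depth): 400x640x3 uint8, red, green, blue; 400x640 float32, m along the optical axis (not along the pixel's ray), 0 where there is no reading.
- vision.calibration(name): a dict with "fx", "fy", "cx", "cy" (pixels), "R" (3x3) and "t" (3): a world point X has camera coordinates R X + t; the wrist camera has in their place "hand_eye" (4x4, takes a point from camera to tool coordinates, whose origin is the TCP and whose axes are the flange's). Camera axes: x right, y down, z forward; pixel columns grow to the right and rows downward; lengths in m; the calibration is good to about 2 mm. A picture is of the moment at which its call begins: read the wrist's pose just before it. calibration takes no time and is no camera call.
- bot.hand_in(): hands the job in, once; it reports no verdict.
The state is a dict: "t": time; "q": joint angles; "joint_vel": joint speeds; "joint_torque": joint torques, N m; "eef_pos": TCP position; "tool_rot": TCP orientation; "contact_force": force on the tool from outside, world axes, zero at the start; "torque": the same for the moment, N m; "gripper_width": opening from 0.0 (shut) to 1.0 (fully open).
Only numpy, scipy, OpenCV 4.12 (cv2) and the standard library are available. Lean on these libraries where they do the work, as an engineer would, in place of code of your own. Each camera call takes 0.05 s, during which the arm holds its last target.

### The job

Fit the brass platen on the blue press stand: pick it up, keep it upright and level as you lower it over the stand's steel rod, and set it down gently (do not drop it) until its flange lies flat on the white ring at the bottom, then let go. Leave the silver aluminium platen where it is.

Things in the scene. Friction and masses are not known exactly. Their poses are not given: they have to be found in the camera images.
- brass_platen_center (a point): Brass-coloured press platen, loose, 0.3 to 0.5 kg, upright on the worktop: a round flange 80 mm wide, 12 mm thick, with a round tubular hub 44 mm wide on it, 90 mm high in all. A 30 mm bore runs right through. Point: on the bore's axis half-way up, 45 mm above the underside; z up the bore. Grip the hub across, in its upper half: the seated platen's hub has the rod 5 mm out of its top.
- alu_platen_center (a point): Silver aluminium platen of the same shape and size as the brass one, a bystander standing upright on the worktop; the point is at its centre, 45 mm above its underside; z up.
- rod_tip (a point): Top end, on the axis, of the upright steel rod of the press stand; z up. The rod is 12 mm thick with a tapered tip, fixed at the middle of the stand's blue base plate (130 x 110 mm, top 18 mm above the worktop, fixed to it). The point is 121 mm above the worktop.
- seat (a point): Centre of the top of the flat white ring (76 mm wide, 8 mm thick, fixed) that lies round the rod on the blue base plate; the platen's underside rests on it. The point is on the rod's axis, 26 mm above the worktop and 95 mm below the rod's tip; z up. A nut at the rod's foot lies sunk inside the ring.
Things that resemble listed ones, but are neither listed nor needed, are in the scene too. Of the things that look like the part that bears alu_platen_center, take the one that is farthest to the robot's left at the start.

How it is judged:
By the outcome, as a careful person would: the job done as asked, in the order asked, and still so for the second after the job is handed in, with the robot touching nothing.
It also fails if it takes over 45 s, if anything falls off the work surface, if the arm or the gripper's body presses on something with over 40 N, if the wrist force passes 120 N, or if a joint passes its speed limit or range.

## Working session

There is one attempt and no reset: what is moved stays moved. The work goes in short steps, Python scripts to look and compute and a tool call to move; the robot and the scene stay as the last step left them, time stands still between calls to the robot, and variables do not carry over. Pictures are saved under pics/ and viewed, and the job is handed in when it is done.

Besides the shell and the picture viewer there is one more tool, called as name(argument=value, ...) on one line, values as JSON. move_arm: Moves the arm, as the interface text tells. Its arguments: {"type":"object","properties":{"increments":{"type":"string"},"newtons":{"type":"number"}},"required":["increments"]}

```bash
ls; mkdir -p pics; python3 - <<'E'
from station import bot, vision
import cv2,numpy as np
o=bot.get_obs();print(o['t'],o['eef_pos'],o['tool_rot'],o['gripper_width'])
for n in ('scene','side'):
    p,d=vision.read_camera(n);cv2.imwrite(f'pics/{n}0.png',p[...,::-1]);np.savez(f'pics/{n}0.npz',p=p,d=d)
    c=vision.calibration(n);print(n,c['fx'],c['fy'],c['cx'],c['cy'],np.round(c['R'],3).tolist(),c['t'])
E
```

```text
pics
0.0 [0.22860779 0.63446622 0.23030779] [-7.22058614e-05  1.72030457e-01  9.85091178e-01 -9.42167002e-04] 1.0023720239022504
scene 412.5612943696783 412.5612943696783 319.37983120064064 194.97380307785545 [[-1.0, -0.018, -0.008], [-0.013, 0.884, -0.467], [0.016, -0.467, -0.884]] [0.50274085 0.0265084  1.1055968 ]
side 364.2912552607972 364.2912552607972 323.63684602162306 200.40096531190756 [[-0.991, -0.137, -0.006], [-0.074, 0.574, -0.815], [0.115, -0.807, -0.579]] [0.49997291 0.11037501 0.89379061]
```

View pics/scene0.png

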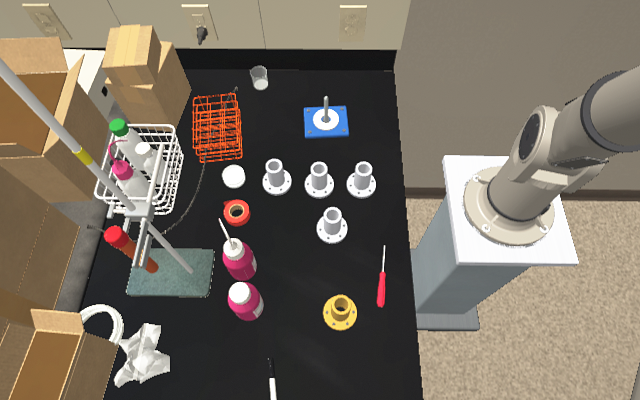

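View pics/side0.png

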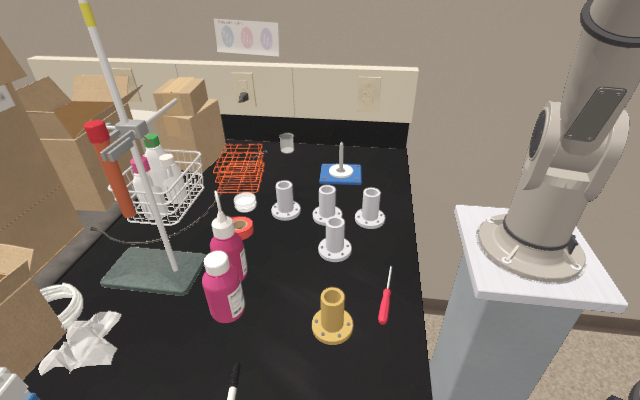

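The brass platen is unique: scene (340,312), side (332,315). The stand is at scene (326,120). Four silver look-alikes stand at scene (275,175), (319,178), (361,178) and (332,224). The leftmost one (largest y), at (332,224), is the listed alu platen. I won't touch any of them.

```bash
cat > h.py <<'E'
import numpy as np,cv2
from station import bot,vision
def cloud(p,d,c,Rt=None):
    v,u=np.mgrid[:400,:640]
    X=np.stack([(u-c['cx'])/c['fx']*d,(v-c['cy'])/c['fy']*d,d],-1)
    return (X-np.array(c['t']))@np.array(c['R'])   # R^T(X-t)
def ray(c,u,v,z):
    R=np.array(c['R']);C=-R.T@np.array(c['t']);r=R.T@np.array([(u-c['cx'])/c['fx'],(v-c['cy'])/c['fy'],1])
    return C+r*(z-C[2])/r[2]
def circ(P):
    A=np.c_[2*P,np.ones(len(P))];s=np.linalg.lstsq(A,(P**2).sum(1),rcond=None)[0]
    return s[:2],np.sqrt(s[2]+s[:2]@s[:2])
E
python3 - <<'E'
from h import *
for n in('scene','side'):
    f=np.load(f'pics/{n}0.npz');p,d=f['p'],f['d'];c=vision.calibration(n);W=cloud(p,d,c)
    hsv=cv2.cvtColor(p,cv2.COLOR_RGB2HSV)
    m=((cv2.inRange(hsv,(15,80,60),(30,255,255))>0)).astype(np.uint8)
    k,l,s,ce=cv2.connectedComponentsWithStats(m)
    box=(slice(280,335),slice(315,365)) if n=='scene' else (slice(280,350),slice(305,360))
    mm=np.zeros_like(m);mm[box]=m[box]
    # outer silhouette of brass; flange and top
    Z=W[...,2]
    ok=(mm>0)&(d>0)
    print(n,'brass z pct',np.percentile(Z[ok],[2,25,50,75,98]))
    for lo,hi in((.082,.098),(.004,.02)):
        q=ok&(Z>lo)&(Z<hi)
        P=W[q]
        if len(P)>8:
            h=cv2.convexHull(P[:,:2].astype(np.float32))[:,0]
            print(lo,len(P),P.min(0),P.max(0),cv2.minEnclosingCircle(h),circ(h.astype(float)))
    # blue base, white ring
    b=cv2.inRange(hsv,(100,120,60),(125,255,255))
    k,l,s,ce=cv2.connectedComponentsWithStats(b)
    i=1+np.argmax(s[1:,4]);
    cn=cv2.findContours((l==i).astype(np.uint8),0,2)[0];cn=max(cn,key=cv2.contourArea)
    H=np.array([ray(c,u,v,.018)[:2] for u,v in cn[:,0]],np.float32)
    print('blue',s[i],cv2.minAreaRect(H))
    x,y,w,hh=s[i][:4]
    mid=p[y-20:y+hh+3,x-3:x+w+3];cv2.imwrite(f'pics/{n}_stand.png',cv2.resize(mid[...,::-1],None,fx=10,fy=10,interpolation=0));print('crop',x-3,y-20)
    y0,x0=box[0].start,box[1].start
    cv2.imwrite(f'pics/{n}_brass.png',cv2.resize(p[box][...,::-1],None,fx=8,fy=8,interpolation=0));
E
```

```text
scene brass z pct [-0.00107008  0.01101767  0.0135225   0.06534455  0.09123576]
0.082 184 [0.43010343 0.26931333 0.08268902] [0.4714451  0.31271603 0.09308331] ((0.4494078457355499, 0.29099249839782715), 0.022212712094187737) (array([0.44961039, 0.29123037]), np.float64(0.021560847064684408))
0.004 507 [0.41123682 0.252515   0.00412915] [0.48896896 0.33086947 0.01972664] ((0.4499722421169281, 0.29130783677101135), 0.04012452811002731) (array([0.44977095, 0.29141434]), np.float64(0.039476388488022714))
blue [303 105  46  34 891] ((0.4896634817123413, -0.2599661648273468), (0.13067282736301422, 0.11745718121528625), 4.310879230499268)
crop 300 85
side brass z pct [-0.0015796   0.01060237  0.02213836  0.06991659  0.08948653]
0.082 277 [0.42785186 0.27236041 0.08206078] [0.46962137 0.3149308  0.09102677] ((0.4483915865421295, 0.29328930377960205), 0.02208191342651844) (array([0.4485553 , 0.29371501]), np.float64(0.02126865656240296))
0.004 707 [0.40894272 0.2595862  0.0040458 ] [0.487381   0.3339469  0.01998674] ((0.44809314608573914, 0.2937812805175781), 0.040288861840963364) (array([0.44818588, 0.29381892]), np.float64(0.0395646786351326))
blue [319 163  43  22 514] ((0.4868687689304352, -0.25306856632232666), (0.12974904477596283, 0.12592826783657074), 3.080939531326294)
crop 316 143
```

```bash
python3 - <<'E'
from h import *
for n in('scene','side'):
    f=np.load(f'pics/{n}0.npz');p,d=f['p'],f['d'];c=vision.calibration(n);W=cloud(p,d,c)
    r=(np.abs(W[...,0]-.488)<.07)&(np.abs(W[...,1]+.256)<.07)&(d>0)
    for lo,hi in((.04,.06),(.06,.09),(.09,.11),(.11,.13)):
        q=r&(W[...,2]>lo)&(W[...,2]<hi);print(n,lo,q.sum(),np.median(W[q],0) if q.any() else '')
    # white ring: bright low-saturation pixels at ring height
    hsv=cv2.cvtColor(p,cv2.COLOR_RGB2HSV)
    q=r&(hsv[...,1]<40)&(hsv[...,2]>200)&(W[...,2]>.018)&(W[...,2]<.034)
    v,u=np.nonzero(q);P=np.array([ray(c,a,b,.026)[:2] for a,b in zip(u,v)],np.float32)
    h=cv2.convexHull(P)[:,0];print('ring',len(P),cv2.minEnclosingCircle(h),circ(h.astype(float)))
    # top of alu ones
    m=(W[...,2]>.08)&(W[...,2]<.097)&(W[...,0]>.3)&(W[...,0]<.66)&(np.abs(W[...,1])<.2)&(hsv[...,1]<60)
    k,l,s,ce=cv2.connectedComponentsWithStats(m.astype(np.uint8))
    for i in range(1,k):
        if s[i,4]>60: print('alu',ce[i],W[l==i].mean(0))
E
python3 - <<'E'
import cv2,numpy as np
a=[cv2.imread(f'pics/{n}.png') for n in('scene_stand','side_stand','scene_brass','side_brass')]
a=[cv2.resize(x,(390,290)) for x in a]
cv2.imwrite('pics/mont.png',np.vstack([np.hstack(a[:2]),np.hstack(a[2:])]))
E
```

```text
scene 0.04 19 [ 0.48817305 -0.2611228   0.05011805]
scene 0.06 28 [ 0.48968191 -0.26104175  0.07722873]
scene 0.09 26 [ 0.48842439 -0.26181387  0.1011234 ]
scene 0.11 16 [ 0.48859512 -0.26387894  0.11603356]
ring 348 ((0.48852118849754333, -0.2632114589214325), 0.0393248051404953) (array([ 0.4889833 , -0.26283063]), np.float64(0.03790236200840267))
alu [273.8590604 165.8590604] [ 0.62081503 -0.0598087   0.08801721]
alu [318.69281046 168.98039216] [ 0.50486695 -0.05198983  0.08794065]
alu [363.42281879 168.97986577] [ 0.39005356 -0.05353597  0.08793724]
alu [332.2962963  214.95679012] [0.46944994 0.07800143 0.08843637]
side 0.04 24 [ 0.48731811 -0.25996096  0.049928  ]
side 0.06 35 [ 0.48891492 -0.25963617  0.07618189]
side 0.09 23 [ 0.48961707 -0.25983557  0.09878159]
side 0.11 12 [ 0.4872463  -0.25943888  0.11565579]
ring 197 ((0.48939552903175354, -0.2590221166610718), 0.039366088807582855) (array([ 0.48809275, -0.25916331]), np.float64(0.03779072469401496))
alu [283.30708661 186.01574803] [ 0.61940346 -0.05663669  0.08589916]
alu [326.71323529 190.52205882] [ 0.50300656 -0.04973063  0.0861181 ]
alu [371.08695652 193.50724638] [ 0.38893938 -0.05057208  0.08612954]
alu [334.68926554 223.23163842] [0.46746046 0.08141698 0.08642945]
```

View pics/mont.png

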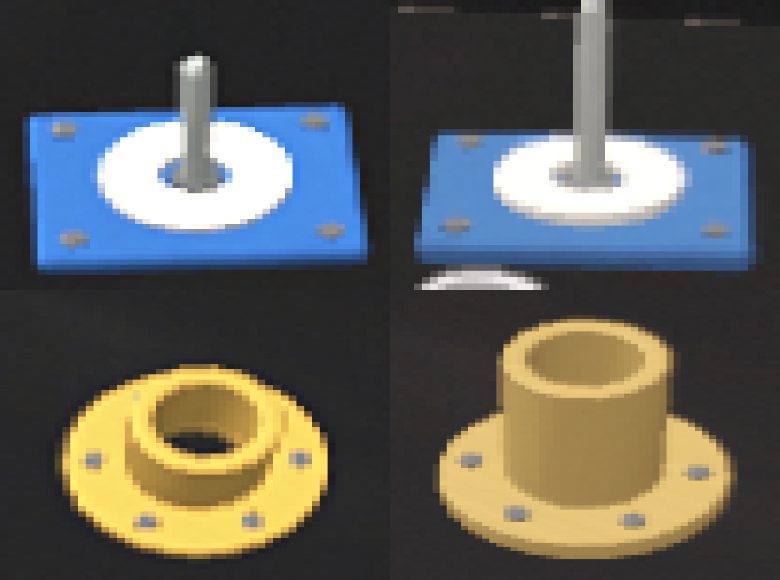

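The crops confirm the choice: a brass flange and hub, and a blue base with white ring and rod. The two views agree to about 3 mm, putting the brass at (0.449, 0.2925) and the rod at (0.4885, -0.261).

move_arm(increments="1 27.5 -42.5 0 0 0 0; 1 27.5 -42.5 0 0 0 0; 1 27.5 -42.5 0 0 0 0; 1 27.5 -42.5 0 0 0 0; 1 27.5 -42.5 0 0 0 0; 1 27.5 -42.5 0 0 0 0; 1 27.5 -42.5 0 0 0 0; 1 27.5 -42.5 0 0 0 0", newtons=60)

```text
t: 1.1
eef_pos: [0.4493, 0.2934, 0.2311]
tool_rot: [-0.0, 0.172, 0.985, -0.0]
contact_force: [0.4, -0.4, 1.0]
gripper_width: 0.998
```

```bash
cat >> h.py <<'E'
from scipy.spatial.transform import Rotation as Ro
def wristcal(o):
    c=vision.calibration('wrist');w,x,y,z=o['tool_rot'];Rt=Ro.from_quat([x,y,z,w]).as_matrix()
    T=np.eye(4);T[:3,:3]=Rt;T[:3,3]=o['eef_pos'];M=np.linalg.inv(T@np.array(c['hand_eye']))
    c=dict(c);c['R']=M[:3,:3];c['t']=M[:3,3];return c
E
python3 - <<'E'
from h import *
o=bot.get_obs();p,d=vision.read_camera('wrist');c=wristcal(o);print(o['q'],c['hand_eye'])
cv2.imwrite('pics/w1.png',p[...,::-1])
W=cloud(p,d,c);hsv=cv2.cvtColor(p,cv2.COLOR_RGB2HSV)
m=(cv2.inRange(hsv,(15,80,60),(32,255,255))>0)&(d>0)
for lo,hi in((.082,.098),(.004,.02)):
    P=W[m&(W[...,2]>lo)&(W[...,2]<hi)]
    if len(P)>8:
        h=cv2.convexHull(P[:,:2].astype(np.float32))[:,0];print(lo,len(P),np.median(P[:,2]),cv2.minEnclosingCircle(h),circ(h.astype(float)))
E
```

```text
[-0.82846563  0.24927569  0.15899346  1.89560796 -0.04648842  1.00059053
  0.57590232] [[ 3.44983762e-04 -9.64700536e-01 -2.63349115e-01  6.66023906e-02]
 [ 9.99999831e-01  4.56170358e-04 -3.61057170e-04  2.86631034e-04]
 [ 4.68444105e-04 -2.63348946e-01  9.64700530e-01 -1.42351663e-01]
 [ 0.00000000e+00  0.00000000e+00  0.00000000e+00  1.00000000e+00]]
0.082 1028 0.08942768596356761 ((0.44980570673942566, 0.292748361825943), 0.022155404090881348) (array([0.44963854, 0.29255957]), np.float64(0.021659808711002048))
0.004 1815 0.0117395849182949 ((0.44974005222320557, 0.2925061285495758), 0.03992800414562225) (array([0.44962433, 0.29259207]), np.float64(0.03962102731876528))
```

View pics/w1.png

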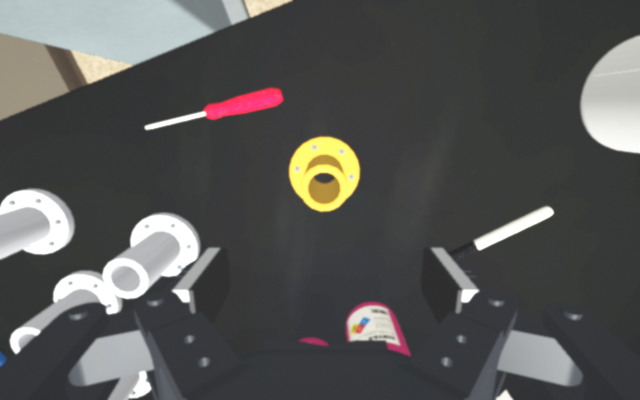

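The wrist view shows the brass platen at (325,180), giving (0.4496, 0.2926). All views agree, so I'll descend.

move_arm(increments="1 0 -1 -35 0 0 0; 1 0 0 -35 0 0 0; 1 0 0 -35 0 0 0; 1 0 0 -30 0 0 0; 1 0 0 -25 0 0 0; 1 0 0 -15 0 0 0; 1 0 0 -7 0 0 0; 1 0 0 0 0 0 0")

```text
t: 2.15
eef_pos: [0.4489, 0.2941, 0.0494]
tool_rot: [-0.0, 0.172, 0.985, -0.0]
contact_force: [0.1, 0.2, -0.2]
gripper_width: 1.004
```

move_arm(increments="0 0 0 0 0 0 0; 0 0 0 0 0 0 0; 0 0 0 0 0 0 0; 0 0 0 0 0 0 0; 0 0 0 0 0 0 0; 0 0 0 0 0 0 0; 0 0 0 0 0 0 0; 0 0 0 0 0 0 0", newtons=60)

```text
t: 3.15
eef_pos: [0.449, 0.2939, 0.0501]
tool_rot: [0.0, 0.172, 0.985, 0.0]
contact_force: [-1.4, -1.2, 5.6]
gripper_width: 0.502
```

move_arm(increments="0 0 0 10 0 0 0; 0 0 0 15 0 0 0; 0 0 0 20 0 0 0; 0 0 0 25 0 0 0; 0 0 0 30 0 0 0; 0 0 0 30 0 0 0; 0 0 0 20 0 0 0; 0 0 0 0 0 0 0")

```text
t: 4.15
eef_pos: [0.4496, 0.2946, 0.2014]
tool_rot: [0.001, 0.172, 0.985, 0.002]
contact_force: [-0.2, 0.4, -4.2]
gripper_width: 0.497
```

```bash
cat > look.py <<'E'
from h import *
import sys
tag=sys.argv[1]
o=bot.get_obs();print(o['t'],o['eef_pos'],o['tool_rot'],o['contact_force'],o['torque'],o['gripper_width'])
for n in sys.argv[2:]:
    p,d=vision.read_camera(n);c=wristcal(o) if n=='wrist' else vision.calibration(n)
    np.savez(f'pics/{tag}_{n}.npz',p=p,d=d);W=cloud(p,d,c);hsv=cv2.cvtColor(p,cv2.COLOR_RGB2HSV)
    m=(cv2.inRange(hsv,(15,80,60),(32,255,255))>0)&(d>0)&(np.linalg.norm(W[...,:2]-o['eef_pos'][:2],axis=-1)<.06)
    v,u=np.nonzero(m);P=W[m];print(n,len(P),np.percentile(P,[1,50,99],axis=0).round(4).tolist())
    x0,y0=max(u.min()-30,0),max(v.min()-30,0)
    cr=p[y0:v.max()+30,x0:u.max()+30];s=min(780/cr.shape[1],580/cr.shape[0])
    cv2.imwrite(f'pics/{tag}_{n}.png',cv2.resize(cr[...,::-1],None,fx=s,fy=s,interpolation=0))
    # flange: plane fit on the lit flange top
    zf=np.percentile(P[:,2],50)
    lo=P[:,2]<np.percentile(P[:,2],1)+.03
    Q=P[lo];rr=np.linalg.norm(Q[:,:2]-np.median(Q[:,:2],0),axis=1)
    h=cv2.convexHull(Q[:,:2].astype(np.float32))[:,0];print('low hull',cv2.minEnclosingCircle(h),circ(h.astype(float)))
E
python3 look.py lift scene side wrist
```

```text
4.15 [0.44958019 0.29464303 0.20136202] [0.00120984 0.17208794 0.98507959 0.00157375] [-0.20378761  0.4163323  -4.15758948] [ 0.04265816 -0.0116135   0.03746424] 0.4972619007862331
scene 539 [[0.4123, 0.2647, -0.0018], [0.4416, 0.3047, 0.1633], [0.4917, 0.34, 0.2998]]
low hull ((0.44508856534957886, 0.2591473162174225), 0.047322388738393784) (array([0.4450081 , 0.25599887]), np.float64(0.04730631186001987))
side 1594 [[0.4112, 0.27, 0.151], [0.4405, 0.3116, 0.1623], [0.4856, 0.3332, 0.2398]]
low hull ((0.44874802231788635, 0.29451972246170044), 0.04027557000517845) (array([0.44872754, 0.29496979]), np.float64(0.03941352164568959))
wrist 19284 [[0.4131, 0.2614, 0.1563], [0.44, 0.2968, 0.2174], [0.4673, 0.3306, 0.2424]]
low hull ((0.46108368039131165, 0.29027438163757324), 0.057899121195077896) (array([0.46169163, 0.28998829]), np.float64(0.05020941883848325))
```

View pics/lift_side.png

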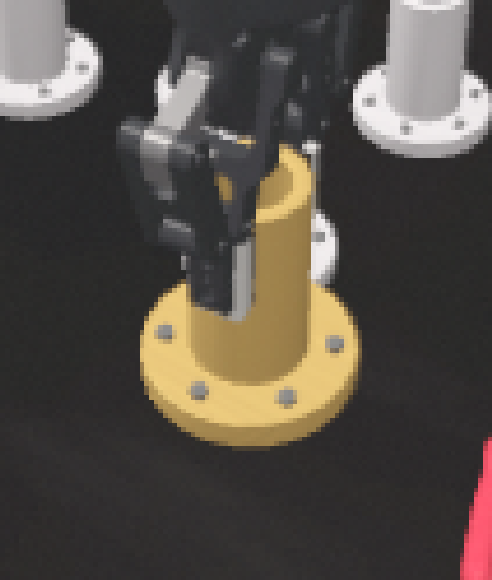

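```bash
python3 - <<'E'
from h import *
f=np.load('pics/lift_side.npz');p,d=f['p'],f['d'];c=vision.calibration('side');W=cloud(p,d,c);hsv=cv2.cvtColor(p,cv2.COLOR_RGB2HSV)
m=(cv2.inRange(hsv,(15,80,60),(32,255,255))>0)&(d>0)
r=np.linalg.norm(W[...,:2]-[.4488,.2947],axis=-1)
q=m&(r>.025)&(r<.037)&(W[...,2]<.175)&(W[...,2]>.15)
P=W[q]
for _ in range(4):
    A=np.c_[P[:,:2]-[.4488,.2947],np.ones(len(P))];s=np.linalg.lstsq(A,P[:,2],rcond=None)[0];e=P[:,2]-A@s;P=P[abs(e)<max(.002,1.5*e.std())]
print(len(P),'slopes',s,e.std())
E
```

```text
407 slopes [-0.0070718  -0.00784035  0.16103592] 0.000776934164201615
```

The side view shows the platen held upright: flange tilt is under 0.7° and it is centred on the TCP to within 1 mm. The shift to the rod is about (+39.5, -554) mm.

move_arm(increments="0 1 -20 0 0 0 0; 0 3 -35 0 0 0 0; 0 3 -45 0 0 0 0; 0 3 -45 0 0 0 0; 0 3 -45 0 0 0 0; 0 3 -45 0 0 0 0; 0 3 -45 0 0 0 0; 0 3 -45 0 0 0 0")

```text
t: 5.3
eef_pos: [0.4695, -0.0336, 0.1987]
tool_rot: [-0.001, 0.173, 0.985, -0.0]
contact_force: [0.6, -0.8, -4.2]
gripper_width: 0.504
```

move_arm(increments="0 3 -45 0 0 0 0; 0 3 -45 0 0 0 0; 0 3 -45 0 0 0 0; 0 3 -40 0 0 0 0; 0 3 -30 0 0 0 0; 0 2 -15 0 0 0 0; 0 0 -9 0 0 0 0; 0 0 0 0 0 0 0")

```text
t: 6.3
eef_pos: [0.4874, -0.2596, 0.199]
tool_rot: [-0.0, 0.172, 0.985, 0.0]
contact_force: [-0.5, 0.0, -3.7]
gripper_width: 0.495
```

```bash
python3 look.py over scene side wrist
```

```text
6.3 [ 0.48744409 -0.25964165  0.19901995] [-3.97038071e-04  1.72036256e-01  9.85090525e-01  1.61775229e-04] [-0.52396148  0.03347481 -3.65664958] [ 0.09291845  0.01856102 -0.00673798] 0.494608511796197
scene 641 [[0.4517, -0.2862, 0.1504], [0.4817, -0.2432, 0.1627], [0.5258, -0.221, 0.2708]]
low hull ((0.4884032607078552, -0.25973406434059143), 0.04065137356519699) (array([ 0.48860053, -0.26005144]), np.float64(0.039777552569985886))
side 512 [[0.4507, -0.282, 0.1489], [0.4809, -0.2407, 0.1694], [0.5242, -0.2186, 0.2382]]
low hull ((0.4886793792247772, -0.2576783299446106), 0.04246949404478073) (array([ 0.48785468, -0.25720164]), np.float64(0.0397674273792893))
wrist 18979 [[0.4514, -0.2921, 0.1594], [0.4782, -0.2575, 0.2159], [0.5052, -0.2242, 0.2402]]
low hull ((0.487567663192749, -0.25984859466552734), 0.03976081311702728) (array([ 0.48428893, -0.25839925]), np.float64(0.03626417002496782))
```

In both cameras the platen must shift about (+0.5, -2) mm. I'll lower it partway.

move_arm(increments="0 0.5 -2 0 0 0 0; 0 0 0 -10 0 0 0; 0 0 0 -12 0 0 0; 0 0 0 -12 0 0 0; 0 0 0 -12 0 0 0; 0 0 0 -12 0 0 0; 0 0 0 -10 0 0 0; 0 0 0 0 0 0 0")

```text
t: 7.45
eef_pos: [0.4877, -0.2617, 0.1304]
tool_rot: [-0.001, 0.172, 0.985, 0.0]
contact_force: [-0.1, 0.3, -4.1]
gripper_width: 0.499
```

```bash
python3 look.py mid scene side wrist
```

```text
7.45 [ 0.48774167 -0.26169306  0.13039007] [-8.63134580e-04  1.72069428e-01  9.85084437e-01  1.38068074e-04] [-0.14307924  0.34364135 -4.14435022] [0.01187223 0.03206544 0.05251902] 0.4994486315627285
scene 548 [[0.452, -0.2888, 0.0824], [0.4825, -0.2461, 0.0938], [0.5263, -0.2238, 0.2019]]
low hull ((0.488813579082489, -0.26220473647117615), 0.0406954251229763) (array([ 0.48884578, -0.26249976]), np.float64(0.03990533971148258))
side 489 [[0.451, -0.283, 0.0807], [0.4804, -0.244, 0.0995], [0.5248, -0.2217, 0.1705]]
low hull ((0.4885406792163849, -0.2584552466869354), 0.04090512916445732) (array([ 0.48798944, -0.25895935]), np.float64(0.039334302806856423))
wrist 18974 [[0.4516, -0.2943, 0.0909], [0.4785, -0.2595, 0.1474], [0.5055, -0.2265, 0.1716]]
low hull ((0.49621185660362244, -0.255553662776947), 0.04970714822411537) (array([ 0.49103886, -0.2606621 ]), np.float64(0.04056348319885607))
```

View pics/mid_side.png

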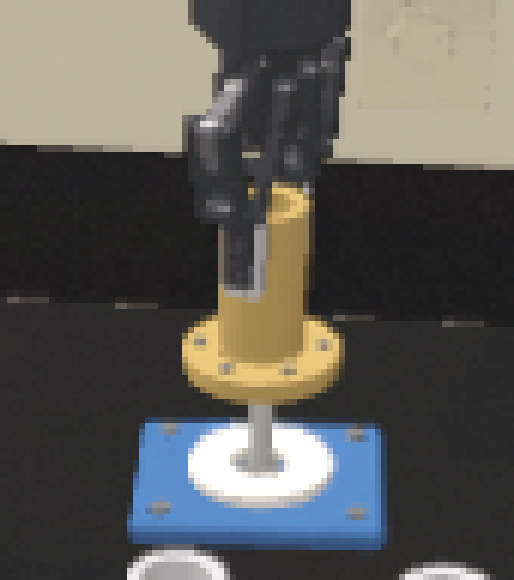

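View pics/mid_wrist.png

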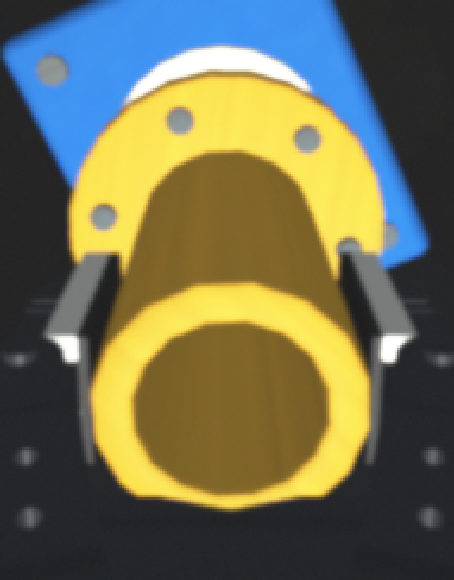

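The side and wrist views show the rod inside the bore and centred, with no contact force. The underside is at about 0.080 m, so seating should come at TCP z ≈ 0.076.

move_arm(increments="0 0 0 -8 0 0 0; 0 0 0 -10 0 0 0; 0 0 0 -10 0 0 0; 0 0 0 -10 0 0 0; 0 0 0 -6 0 0 0; 0 0 0 -4 0 0 0; 0 0 0 -2 0 0 0; 0 0 0 0 0 0 0")

```text
t: 8.6
eef_pos: [0.4883, -0.262, 0.0814]
tool_rot: [0.0, 0.172, 0.985, -0.0]
contact_force: [-0.2, 0.8, -4.0]
gripper_width: 0.504
```

move_arm(increments="0 0 0 -0.5 0 0 0; 0 0 0 -0.5 0 0 0; 0 0 0 -0.5 0 0 0; 0 0 0 -0.5 0 0 0; 0 0 0 -0.5 0 0 0; 0 0 0 -0.5 0 0 0; 0 0 0 0 0 0 0; 0 0 0 0 0 0 0")

```text
t: 9.6
eef_pos: [0.4883, -0.262, 0.0783]
tool_rot: [0.0, 0.172, 0.985, 0.0]
contact_force: [-0.3, -0.2, -3.7]
gripper_width: 0.499
```

move_arm(increments="0 0 0 -0.5 0 0 0; 0 0 0 -0.5 0 0 0; 0 0 0 -0.4 0 0 0; 0 0 0 0 0 0 0; 0 0 0 -0.3 0 0 0; 0 0 0 0 0 0 0; 0 0 0 -0.3 0 0 0; 0 0 0 0 0 0 0")

```text
t: 10.6
eef_pos: [0.4883, -0.2619, 0.0763]
tool_rot: [-0.0, 0.172, 0.985, 0.0]
contact_force: [-0.4, -0.1, -4.1]
gripper_width: 0.499
```

move_arm(increments="0 0 0 -0.3 0 0 0; 0 0 0 0 0 0 0; 0 0 0 -0.3 0 0 0; 0 0 0 0 0 0 0; 0 0 0 -0.3 0 0 0; 0 0 0 0 0 0 0; 0 0 0 -0.3 0 0 0; 0 0 0 0 0 0 0")

```text
t: 11.6
eef_pos: [0.4884, -0.2621, 0.076]
tool_rot: [0.0, 0.172, 0.985, 0.0]
contact_force: [-4.3, 1.4, 10.3]
gripper_width: 0.501
```

The force went from -4 to +10 N and z stopped at 0.076, as predicted for seating. I'll check by camera before letting go.

```bash
python3 look.py seat scene side
```

```text
11.6 [ 0.48835235 -0.26211082  0.07602059] [2.21697530e-04 1.72202293e-01 9.85061558e-01 2.16803989e-04] [-4.28858524  1.36947152 10.29179538] [0.65626451 0.77241169 0.04813617] 0.5011343975955994
scene 482 [[0.4532, -0.2859, 0.0231], [0.4823, -0.2458, 0.0396], [0.5258, -0.2241, 0.127]]
low hull ((0.48909682035446167, -0.2614903450012207), 0.03997845575213432) (array([ 0.48891255, -0.26107051]), np.float64(0.03886650927551735))
side 436 [[0.4516, -0.2857, 0.0274], [0.4805, -0.2439, 0.0454], [0.5228, -0.2222, 0.1202]]
low hull ((0.4875909984111786, -0.2606301009654999), 0.04123663529753685) (array([ 0.48798292, -0.25975041]), np.float64(0.039170837956174584))
```

View pics/seat_side.png

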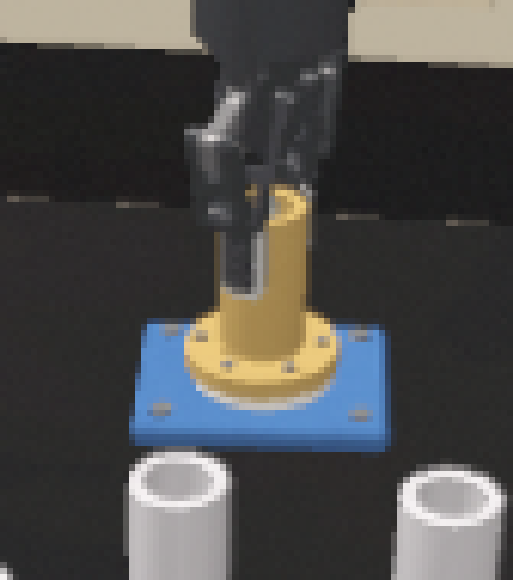

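The flange lies on the white ring, at about (262,385) in the crop. I'll ease off slightly, open, then retreat.

move_arm(increments="0 0 0 0.5 0 0 0; 0 0 0 0 0 0 0; 0.6 0 0 0 0 0 0; 0.8 0 0 0 0 0 0; 1 0 0 0 0 0 0; 1 0 0 0 0 0 0; 1 0 0 0 0 0 0; 1 0 0 0 0 0 0", newtons=20)

```text
t: 12.7
eef_pos: [0.4883, -0.262, 0.0756]
tool_rot: [0.0, 0.172, 0.985, -0.0]
contact_force: [-0.5, -0.0, -0.2]
gripper_width: 0.997
```

move_arm(increments="1 0 0 8 0 0 0; 1 0 0 15 0 0 0; 1 0 0 25 0 0 0; 1 0 0 30 0 0 0; 1 0 0 30 0 0 0; 1 0 0 30 0 0 0; 1 0 0 15 0 0 0; 1 0 0 0 0 0 0")

```text
t: 13.7
eef_pos: [0.4888, -0.2622, 0.2297]
tool_rot: [0.001, 0.172, 0.985, -0.0]
contact_force: [-0.7, 0.1, 0.3]
gripper_width: 1.002
```

```bash
python3 look.py end scene side wrist; python3 - <<'E'
from h import *
for n in('scene','side'):
    f=np.load(f'pics/end_{n}.npz');p,d=f['p'],f['d'];c=vision.calibration(n);W=cloud(p,d,c);hsv=cv2.cvtColor(p,cv2.COLOR_RGB2HSV)
    m=(cv2.inRange(hsv,(15,80,60),(32,255,255))>0)&(d>0)
    r=np.linalg.norm(W[...,:2]-[.4885,-.261],axis=-1)
    for lab,q in(('flange',m&(r>.026)&(r<.037)&(W[...,2]<.05)),('top',m&(r<.023)&(W[...,2]>.1))):
        P=W[q]
        for _ in range(4):
            A=np.c_[P[:,:2]-[.4885,-.261],np.ones(len(P))];s=np.linalg.lstsq(A,P[:,2],rcond=None)[0];e=P[:,2]-A@s;P=P[abs(e)<max(.002,1.5*e.std())]
        print(n,lab,len(P),'slopes,z',s.round(4))
    m=(W[...,2]>.08)&(W[...,2]<.097)&(W[...,0]>.3)&(W[...,0]<.66)&(np.abs(W[...,1])<.2)&(hsv[...,1]<60)
    k,l,s,ce=cv2.connectedComponentsWithStats(m.astype(np.uint8))
    for i in range(1,k):
        if s[i,4]>60: print('alu',W[l==i].mean(0).round(4))
E
```

```text
13.7 [ 0.48878568 -0.26215667  0.22974336] [ 1.18714162e-03  1.72010763e-01  9.85094355e-01 -2.84607243e-05] [-0.7095462   0.13128954  0.28417777] [ 0.01197828  0.00233536 -0.00328038] 1.0016199321176054
scene 671 [[0.4533, -0.2847, 0.0264], [0.4905, -0.2478, 0.056], [0.5258, -0.2254, 0.118]]
low hull ((0.4896601140499115, -0.26123949885368347), 0.03934766724705696) (array([ 0.48967156, -0.26106622]), np.float64(0.03826206184608681))
side 553 [[0.4525, -0.2836, 0.0288], [0.4869, -0.2442, 0.0597], [0.5221, -0.2217, 0.1152]]
low hull ((0.4867451786994934, -0.26032546162605286), 0.04130266234278679) (array([ 0.48772458, -0.25970162]), np.float64(0.03924427672268527))
wrist 4053 [[0.4539, -0.3001, 0.038], [0.4815, -0.26, 0.0578], [0.5157, -0.2274, 0.1187]]
low hull ((0.4905083477497101, -0.263671875), 0.039187442511320114) (array([ 0.49056708, -0.26360601]), np.float64(0.03870844488094787))
scene flange 100 slopes,z [ 0.0031 -0.0005  0.0381]
scene top 96 slopes,z [ 0.0333 -0.0484  0.1143]
alu [ 0.6204 -0.0596  0.0883]
alu [ 0.5043 -0.0521  0.088 ]
alu [ 0.3899 -0.0541  0.0879]
alu [0.4696 0.078  0.0883]
side flange 70 slopes,z [ 0.0091 -0.0111  0.0368]
side top 65 slopes,z [-0.0235 -0.0834  0.1124]
alu [ 0.6192 -0.0568  0.086 ]
alu [ 0.5031 -0.0496  0.0861]
alu [ 0.3887 -0.0506  0.0861]
alu [0.4675 0.0812 0.0865]
```

View pics/end_side.png

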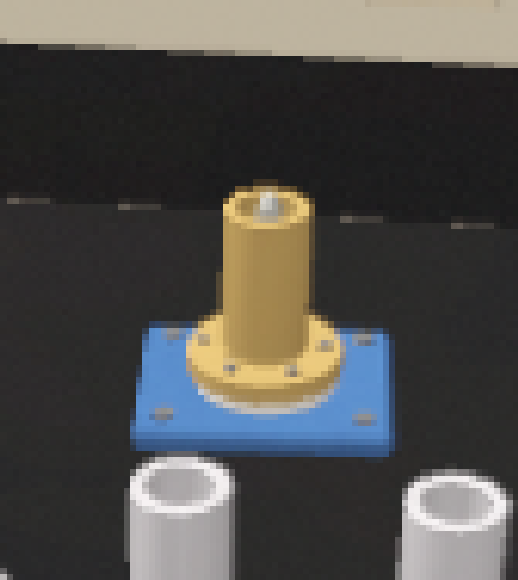

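```bash
python3 -c "
from station import bot
print(bot.hand_in())"
```

```text
the job is handed in; nothing more can be done
None
```

The brass platen is on the press stand with its flange on the white ring. I let it go, pulled the gripper straight up clear, and handed the job in at about 14 s.

- **Seat:** the final views put the flange's upper face at z ≈ 0.037–0.038 m, against 0.038 m expected. It is level to about 0.2° in the scene camera and 0.8° in the side camera, with the rod tip showing inside the hub top.
- **Touchdown:** the wrist force in z changed by about 14 N (from -4 to +10 N) when the flange met the ring.
- **Silver platens:** all four are where they were, to within about 1 mm, including the leftmost one that was to be left alone.
- **Check that disagreed:** plane fits to the narrow rim of the hub top gave slopes of 2–5° that differ between the two cameras. I put that down to the inside of the bore and the rod being caught in the fit, and relied on the flange fit instead.

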